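Hold a flap's hinge leaf in line with the jamb for pinning

ROBOT

A 6-joint arm with a two-finger parallel gripper is mounted at the origin on a cart in front of the work surface, level with it; the furniture and walls round the work are solid. World frame = base frame: x ahead of the robot, y to its left, z up, the work surface at z = 0. Lengths are in mm, angles in rad, forces in N, time in s.
With the tool pointing down it reaches from about 300 to 775 mm from the base axis. Payload 14.6 kg.
Tool frame: the origin (TCP) lies between the finger pads; the fingertips stand 11 mm ahead of it and the grasp point (between the pads) lies 8 mm behind it; z points along the fingers, y is the line along which they close (so a half turn about z gives the same grasp; the last joint's range is limited). The gripper opens to 94 mm and grips with 3 to 60 N. Pads are 16 mm wide; open, the fingers measure 119 mm over their backs; the gripper's body (75 mm by 177 mm) begins 78 mm behind the grasp point.
Start: joints at [-1.248, 0.3, 1.521, -0, 1.321, -0.067], TCP at [208.994, -508.734, 216.446] pointing down, gripper open.
Joint ranges: [-3.03, 3.03], [-0.79, 2.21], [0.23, 2.52], [-1.04, 4.18], [0, 3.07], [-2.55, 2.55]. Speed limits (rad/s): [2.22, 2.22, 2.57, 3.14, 3.14, 3.14].

INTERFACE

Orientations are given as [roll, pitch, yaw] about the fixed x, y, z axes, in that order (R = Rz(yaw) Ry(pitch) Rx(roll)).
In Python, from cell import manip gives the robot as it stands. The module is installed in compiled form; this text tells all that it offers.
- The arm moves only by the tool arm_command, never from a script. Its argument "rows" is one flat list of numbers, 5 for each row, row after row: the shift along the world's x, y, z in mm, then the turn about the world's z in degrees, then the finger opening in mm, from 0 to 94. In form: [dx, dy, dz, twist, jaw, dx, dy, dz, twist, jaw, ...]. A call has 1 to 5 rows; each row shifts and turns the commanded pose from where the row before left it; what a row does not reach is not made up. A row lasts 1/8 s, in which the tool goes at most 62.5 mm and 10.7 degrees, less where a joint would pass 70% of its speed; a pose out of reach is approached as far as the arm can. A call is refused whole if a number of a shift passes 62.5 or a number of a turn 10.7, either way. A call with a gripper value outside its range is refused whole. The fingers move at their own pace and stop on an object; "newtons" is the grip in N (left out, the last holds). Time passes only in rows, so rows that do not move let the fingers close. It gives the time, the measured TCP pose, the force and the opening at its end, in the units of the state.
- manip.read_state(): the state, without advancing time (a new reading comes with each control period).
- manip.camera(name): name is "scene" or "top" or "wrist"; returns a dict with "image" (384x512x3 uint8, blue, green, red), "z_map" (384x512 float32, mm along the optical axis (not along the pixel's ray), 0 where there is no reading), "fx", "fy", "cx", "cy" (pixels), "pose" (4x4, takes a point from camera to world coordinates). Camera axes: x right, y down, z forward; pixel columns grow to the right and rows downward; lengths in mm; the calibration is good to about 2 mm. A picture is of the moment at which its call begins.
- manip.sign_off(): hands the job in, once; it reports no verdict.
The state is a dict: "clock": time; "joints": joint angles; "qd": joint speeds; "effort": joint torques, N m; "eef_pos": TCP position; "eef_rot": TCP orientation; "wrist_force": force on the tool from outside, world axes, zero at the start; "moment": the same for the moment, N m; "finger_gap": finger opening in mm.
Only numpy, scipy, OpenCV 4.12 (cv2) and the standard library are available. Lean on these libraries where they do the work, as an engineer would, in place of code of your own. Each camera call takes 0.05 s, during which the arm holds its last target. There are 200 camera calls.

TASK

Pick up the small wooden flap whose hinge leaf has a single knuckle and bring it level to the jamb block, so that its knuckle sits centred between the jamb's two knuckles and the three holes line up in one straight bore that the hinge pin could be pushed through. Finish while still holding it there, steady and in the air, carried by the gripper alone and not leaning on the jamb. Go gently with the jamb and leave the other flap, the pin and the tools where they lie.

Things in the scene. Friction and masses are not known exactly. Their poses are not given: they have to be found in the camera images.
- jamb: wooden jamb block fixed to the desk by two small steel feet, 60 (x) x 130 (y) x 70 mm high, a 3 mm steel hinge leaf on top. Origin: centre of its underside, on the desk; z up. Two knuckles (tubes along y, 18 mm outside, 12 mm bore, 25 mm long) stand out before its -x face (towards the robot) at y = +-31.5 mm, with a 38 mm gap between them
- jamb_gap (a point): point on the bore axis of the jamb's knuckles, midway between the two: at (-44, 0, 71.5) mm in the jamb's frame; its axes are the jamb's, the bore axis is y
- flap: the wanted flap: wooden block, 70 (x) x 52 (y) x 26 mm thick, about 0.2 kg, flat on the desk, a 3 mm steel hinge leaf on top; grip it by its plain y ends. One knuckle (tube along y, 18 mm outside, 12 mm bore, 30 mm long) in mid-width beyond its +x edge. Origin: centre of the underside, z up. Lined up, its axes match the jamb's, its underside is 44 mm over the desk
- flap_bore (a point): middle of the bore of the flap's knuckle: at (49, 0, 27.5) mm in the flap's frame; the bore axis is the flap's y. The knuckle can be lowered from above into the jamb's gap; when lined up, 5 mm are free between the flap's wood and the jamb's knuckles, and 4 mm each side of its knuckle
- other_flap: a flap that does not fit: wooden block and leaf as the wanted one, same frame, but with two knuckles, each 14 mm long, at y = +-18 mm, with a 22 mm gap between them. The two flaps swap places. Leave it
- hinge_pin: steel hinge pin, 6 mm thick, 96 mm long along y with one end bent 25 mm towards +x into an L, lying on the desk; origin at the middle of the long leg, on the desk. Leave it
- screwdriver: blue-handled screwdriver, 22 x 165 x 22 mm (along y), lying on the desk; origin under its middle. Leave it
- sand_block: brown sanding block, 28 x 66 x 18 mm; origin under its middle. Leave it
- marker: white marker with a black cap, 14 x 125 x 14 mm (along y); origin under its middle. Leave it
Mind the look-alikes: they are no part of the job. Leave any red look-alike of the flap alone.

How it is judged:
By the outcome, as a careful person would: the job done as asked, in the order asked, and still so for the second after the job is handed in, while the arm keeps its last pose, push and grip.
It also fails if it takes over 40 s, if anything falls off the work surface, if the arm or the gripper's body presses on something with over 40 N, if the wrist force passes 120 N, or if a joint passes its speed limit or range.

## Working session

There is one attempt and no reset: what is moved stays moved. The work goes in short steps, Python scripts to look and compute and a tool call to move; the robot and the scene stay as the last step left them, time stands still between calls to the robot, and variables do not carry over. Pictures are saved under pics/ and viewed, on a budget of 10 in all, crops included, one or two more only if the job needs it, and the job is handed in when it is done.

Besides the shell and the picture viewer there is one more tool, called after "Call:" as name(argument=value, ...), one argument or row to a line, values as JSON. arm_command: Moves the arm, as the interface text tells. Its arguments: {"type":"object","properties":{"rows":{"type":"array","items":{"type":"number"}},"newtons":{"type":"number"}},"required":["rows"]}

```bash
mkdir -p pics
cat > h.py <<'E'
import numpy as np, cv2
from cell import manip
def snap(n,f):
    c=manip.camera(n); cv2.imwrite('pics/'+f+'.png',c['image']); np.savez('pics/'+f+'.npz',**c); return c
def load(f): return np.load('pics/'+f+'.npz')
def pts(c):
    z=c['z_map']; v,u=np.indices(z.shape)
    P=np.stack([(u-c['cx'])/c['fx']*z,(v-c['cy'])/c['fy']*z,z],-1)
    return P@c['pose'][:3,:3].T+c['pose'][:3,3]
def ray(c,u,v,h):
    d=c['pose'][:3,:3]@np.array([(u-c['cx'])/c['fx'],(v-c['cy'])/c['fy'],1]); o=c['pose'][:3,3]
    return o+d*(h-o[2])/d[2]
E
python3 - <<'E'
from h import *
for n in('top','scene'):
    c=snap(n,n+'0'); print(n,c['fx'],c['pose'].round(2).tolist())
print(manip.read_state())
a=cv2.imread('pics/top0.png');cv2.imwrite('pics/top0b.png',cv2.resize(a,(800,600),interpolation=cv2.INTER_CUBIC))
E
```

```text
top 346.94461169478257 [[-0.02, -0.99, 0.17, 322.08], [-1.0, 0.02, 0.02, 7.67], [-0.02, -0.17, -0.99, 933.84], [0.0, 0.0, 0.0, 1.0]]
scene 493.94825479913334 [[-0.85, -0.41, 0.33, 132.63], [-0.53, 0.65, -0.55, 613.01], [0.02, -0.64, -0.77, 911.24], [0.0, 0.0, 0.0, 1.0]]
{'clock': 0.1, 'joints': array([-1.24760201e+00,  3.00410186e-01,  1.52154568e+00, -4.52813268e-06,
        1.32071371e+00, -6.65929321e-02]), 'qd': array([ 3.40418317e-05, -6.86240261e-04, -4.05982573e-03,  1.05337873e-04,
        2.44441977e-03, -4.54442263e-04]), 'effort': array([ 2.58793072e-03, -5.32640934e+01, -3.53280258e+01,  7.10396119e-02,
        2.35141284e-02, -7.20576213e-05]), 'eef_pos': array([ 208.91906933, -508.51716124,  215.93471788]), 'eef_rot': array([-3.14051783e+00, -6.72859485e-05,  3.89788336e-01]), 'wrist_force': array([ 0.38607366, -0.07342519,  0.09850437]), 'moment': array([ 0.04746406, -0.02692079,  0.05080172]), 'finger_gap': 94.03304917345822}
```

View pics/top0b.png

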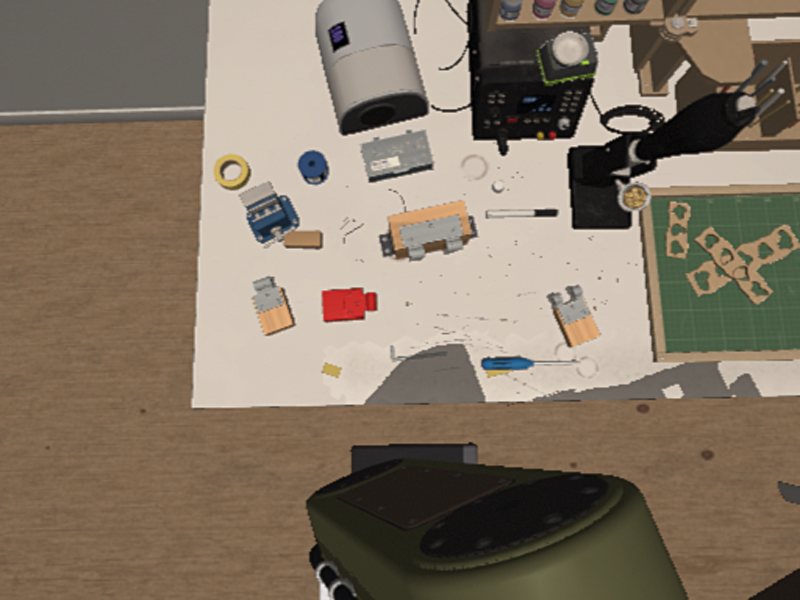

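View pics/scene0.png

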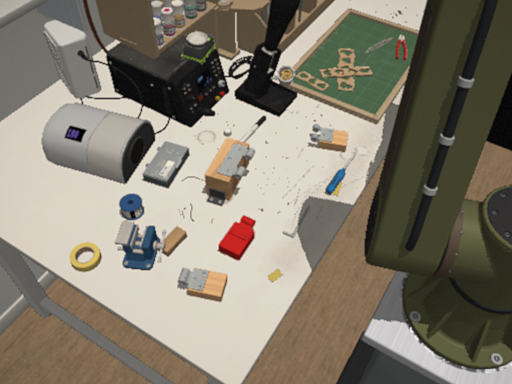

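The scene and top views agree. The single-knuckle flap is on the left at about (272,305) in the top picture, and the two-knuckle flap is on the right at (573,315). The jamb is at (430,230) and the red look-alike at (350,304). Next I measure positions.

```bash
cat > m.py <<'E'
from h import *
def rect(P,ok):
    q=P[ok][:,:2].astype(np.float32); r=cv2.minAreaRect(q); return len(q),np.round(r[0],1),np.round(r[1],1),round(r[2],1),P[ok][:,2].mean().round(1)
E
python3 - <<'E'
from m import *
for n in('top0','scene0'):
    c=load(n); P=pts(c); s=512/800
    t=load('top0')
    for nm,(u,v),(lo,hi),R in(('flap',(272,305),(15,45),60),('other',(573,315),(15,45),60),('jamb',(430,230),(60,90),85)):
        g=ray(t,u*s,v*s,30 if R==60 else 70)
        ok=(c['z_map']>0)&(np.hypot(P[...,0]-g[0],P[...,1]-g[1])<R)&(P[...,2]>lo)&(P[...,2]<hi)
        print(n,nm,g.round(0),rect(P,ok))
        hsv=cv2.cvtColor(c['image'],cv2.COLOR_BGR2HSV); st=ok&(hsv[...,1]<60)
        print('  steel',rect(P,st)); w=ok&(hsv[...,1]>=60); print('  wood',rect(P,w), P[w][:,:2].mean(0).round(1), P[st][:,:2].mean(0).round(1))
E
```

```text
top0 flap [469. 237.  30.] (630, array([471.7, 242.2]), array([92.6, 52.7]), 19.4, np.float64(28.0))
  steel (292, array([490.3, 247. ]), array([54.1, 48.4]), 20.1, np.float64(30.5))
  wood (338, array([459.9, 238. ]), array([67.7, 52.7]), 19.4, np.float64(25.8)) [449.8 232.7] [487.8 247.6]
top0 other [ 440. -268.   30.] (671, array([ 440.6, -273.4]), array([92.8, 54. ]), 20.0, np.float64(27.7))
  steel (337, array([ 440.9, -274.1]), array([94.2, 51. ]), 22.6, np.float64(29.8))
  wood (334, array([ 429.3, -276.7]), array([68.5, 52.2]), 19.5, np.float64(25.5)) [ 416.8 -277.6] [ 455.3 -267.6]
top0 jamb [582. -32.  70.] (1313, array([580.6, -33.6]), array([ 83. , 129.7]), 11.2, np.float64(72.2))
  steel (696, array([572.5, -46.2]), array([ 71.5, 120. ]), 20.0, np.float64(74.2))
  wood (617, array([588.4, -32.1]), array([ 67.8, 129.8]), 10.2, np.float64(69.9)) [598.9 -29.5] [572.4 -35.1]
scene0 flap [469. 237.  30.] (1051, array([471.9, 243.3]), array([92.5, 55.1]), 19.0, np.float64(26.6))
  steel (497, array([489.9, 250. ]), array([54.1, 51.8]), 18.9, np.float64(29.2))
  wood (554, array([460.9, 239.5]), array([69. , 55.1]), 19.0, np.float64(24.3)) [448.3 240.5] [488.2 249.6]
scene0 other [ 440. -268.   30.] (579, array([ 439.9, -269.6]), array([93. , 57.3]), 19.7, np.float64(26.1))
  steel (275, array([ 458.4, -265.2]), array([55.1, 53.1]), 19.5, np.float64(28.3))
  wood (304, array([ 428.6, -273.7]), array([68.5, 57.6]), 18.8, np.float64(24.1)) [ 418.3 -271. ] [ 459.3 -264.3]
scene0 jamb [582. -32.  70.] (1327, array([580.7, -31.7]), array([ 84. , 133.1]), 11.2, np.float64(70.9))
  steel (705, array([570.1, -23.2]), array([127.1,  76.6]), 89.0, np.float64(72.9))
  wood (622, array([583.7, -31.1]), array([ 78.1, 133.2]), 11.5, np.float64(68.6)) [596.3 -17.4] [570.8 -33.4]
```

Call:
arm_command(
  rows=[20,57,5,0,94,20,57,5,0,94,20,57,5,0,94,20,57,5,0,94,20,57,5,0,94],
)

```text
clock: 0.72
eef_pos: [309.1, -221.9, 241.5]
eef_rot: [3.142, -0.0, 0.389]
wrist_force: [1.9, -0.1, 0.1]
finger_gap: 93.8
```

Call:
arm_command(
  rows=[20,57,0,-3,94,20,57,0,0,94,20,57,0,0,94,0,0,0,0,94],
)

```text
clock: 1.23
eef_pos: [369.5, -49.4, 241.3]
eef_rot: [-3.141, 0.0, 0.344]
wrist_force: [-0.1, -0.1, 0.1]
finger_gap: 94.0
```

Run:
```python
from m import *
c=snap('wrist','w1');s=manip.read_state();print(s['clock'],s['eef_pos'],s['eef_rot'],s['wrist_force'])
print(c['fx'],c['pose'].round(2).tolist())
P=pts(c); ok=(c['z_map']>0)&(P[...,2]>62)&(P[...,2]<90)&(np.hypot(P[...,0]-581,P[...,1]+32)<85); print(rect(P,ok))
```

```text
1.275 [369.11693312 -51.2959786  241.27605747] [-3.14142998e+00  4.08253099e-04  3.41824832e-01] [-0.65777672 -0.94379972  0.37218544]
268.65493711680034 [[0.34, -0.91, -0.24, 439.51], [-0.94, -0.33, -0.09, -23.16], [-0.0, 0.26, -0.97, 409.4], [0.0, 0.0, 0.0, 1.0]]
(3209, array([556.4, -40.6]), array([ 45.8, 130.2]), 19.6, np.float64(73.3))
```

View pics/w1.png

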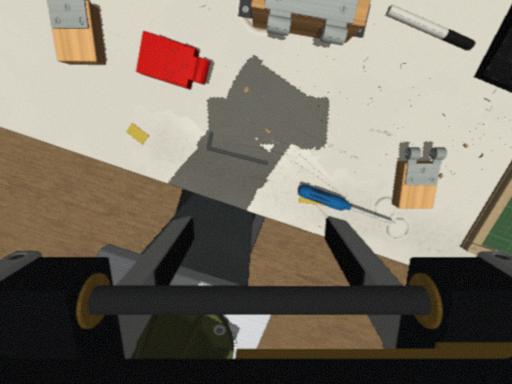

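The wrist view confirms the right-hand flap has two knuckles, at about (411,152) and (437,153), so it isn't the one. The jamb knuckles are at (278,25) and (334,33). Next I look at the left flap.

Call:
arm_command(
  rows=[5,54,0,0,94,5,54,0,0,94,5,54,0,0,94,5,54,0,0,94,5,50,0,0,94],
)

```text
clock: 1.9
eef_pos: [394.5, 213.6, 241.4]
eef_rot: [3.141, 0.0, 0.335]
wrist_force: [0.3, -1.0, 0.1]
finger_gap: 94.0
```

Call:
arm_command(
  rows=[0,0,0,0,94,0,0,0,0,94],
)

```text
clock: 2.15
eef_pos: [394.3, 211.8, 241.2]
eef_rot: [3.141, 0.001, 0.336]
wrist_force: [-0.2, -0.4, -0.4]
finger_gap: 94.1
```

Run:
```python
from m import *
c=snap('wrist','w2');s=manip.read_state();print(s['clock'],s['eef_pos'],s['eef_rot'])
P=pts(c); ok=(c['z_map']>0)&(P[...,2]>18)&(P[...,2]<45)&(np.hypot(P[...,0]-471,P[...,1]-242)<60); print(rect(P,ok))
hsv=cv2.cvtColor(c['image'],cv2.COLOR_BGR2HSV); w=ok&(hsv[...,1]>=60); print(rect(P,w));print(rect(P,ok&~w))
```

```text
2.2 [394.34276281 211.6921651  241.36498263] [3.14135883e+00 3.27491558e-04 3.35455961e-01]
(2359, array([471.9, 243.8]), array([92.6, 51.3]), 20.1, np.float64(28.2))
(1140, array([460.8, 239.6]), array([68.8, 51.1]), 20.1, np.float64(25.9))
(1219, array([471.3, 244.9]), array([93.1, 48.3]), 17.1, np.float64(30.3))
```

View pics/w2.png

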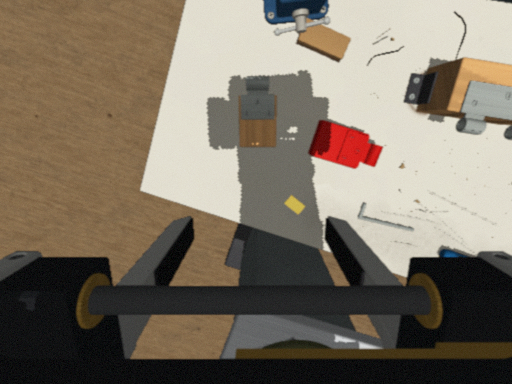

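The flap has a single knuckle at (258,84). All the measurements agree on its centre, about (461,239.5), with yaw about 19.5°.

Call:
arm_command(
  rows=[35,15,-20,0,94,35,14,-40,0,94,0,0,-50,0.4,94,0,0,-50,0,94,0,0,-30,0,94],
  newtons=30,
)

```text
clock: 2.82
eef_pos: [463.7, 240.1, 49.4]
eef_rot: [3.141, 0.002, 0.342]
wrist_force: [0.2, -0.9, -0.1]
finger_gap: 94.0
```

Call:
arm_command(
  rows=[0,0,-20,0,94,0,0,-10,0,94,0,0,0,0,94],
)

```text
clock: 3.2
eef_pos: [464.2, 241.4, 21.5]
eef_rot: [3.142, 0.0, 0.343]
wrist_force: [-0.3, -0.0, 0.3]
finger_gap: 93.9
```

Call:
arm_command(
  rows=[0,0,-7,0,94,0,0,0,0,40,0,0,0,0,40,0,0,0,0,40,0,0,0,0,40],
  newtons=35,
)

```text
clock: 3.82
eef_pos: [464.1, 242.3, 14.6]
eef_rot: [3.142, -0.0, 0.344]
wrist_force: [0.6, -1.1, 0.7]
finger_gap: 57.3
```

Call:
arm_command(
  rows=[0,0,0,0,40,0,0,0,0,40],
)

```text
clock: 4.08
eef_pos: [464.1, 242.2, 14.6]
eef_rot: [3.141, -0.0, 0.345]
wrist_force: [0.4, -2.2, 1.6]
finger_gap: 51.4
```

Call:
arm_command(
  rows=[0,0,10,0,40,0,0,30,0,40,0,0,40,0,40,0,-15,30,0,40,0,-35,10,0,40],
)

```text
clock: 4.7
eef_pos: [464.3, 192.6, 136.7]
eef_rot: [-3.141, -0.003, 0.346]
wrist_force: [0.8, -0.7, -2.9]
finger_gap: 52.1
```

Call:
arm_command(
  rows=[0,-50,0,-2,40,0,-50,0,-2,40,0,-50,0,-2,40,0,-50,0,-2,40,0,-35,0,-0.4,40],
)

```text
clock: 5.32
eef_pos: [463.7, -44.5, 134.9]
eef_rot: [-3.142, -0.0, 0.196]
wrist_force: [0.3, 1.3, -2.2]
finger_gap: 51.8
```

Call:
arm_command(
  rows=[0,-10,0,0,40,0,0,0,0,40,0,0,0,0,40],
)

```text
clock: 5.7
eef_pos: [464.0, -51.7, 134.5]
eef_rot: [-3.141, 0.0, 0.199]
wrist_force: [0.1, -0.5, -3.1]
finger_gap: 51.8
```

Run:
```python
from m import *
c=snap('wrist','w3');s=manip.read_state();print(s)
P=pts(c); t=s['eef_pos']
m=(c['z_map']>0)
ok=m&(P[...,2]>62)&(P[...,2]<90)&(np.hypot(P[...,0]-581,P[...,1]+32)<85); print('jamb',rect(P,ok))
f=m&(P[...,2]>110)&(P[...,2]<150)&(np.hypot(P[...,0]-t[0]-10,P[...,1]-t[1])<60); print('flap',rect(P,f))
```

```text
{'clock': 5.75, 'joints': array([-1.89558116e-01,  2.06598980e-01,  1.84248174e+00,  1.61144484e-04,
        1.09262687e+00,  1.18198955e+00]), 'qd': array([-0.00053586,  0.00044491, -0.00010459, -0.00054552, -0.00094432,
       -0.00318641]), 'effort': array([-3.99210993e-01, -4.52213860e+01, -3.26053262e+01,  3.22510034e-02,
       -5.77573059e-02,  1.07207772e-02]), 'eef_pos': array([464.01306764, -51.72093699, 134.46872528]), 'eef_rot': array([-3.14141670e+00,  5.21244605e-05,  1.99174502e-01]), 'wrist_force': array([ 0.48299757,  0.99824293, -1.35693168]), 'moment': array([ 0.01855633, -0.00915387,  0.00714565]), 'finger_gap': 51.832206004338786}
jamb (15632, array([580.2, -33.3]), array([ 83.2, 130.2]), 11.0, np.float64(71.9))
flap (8421, array([473.9, -48.5]), array([86.6, 75.3]), 12.0, np.float64(146.6))
```

View pics/w3.png

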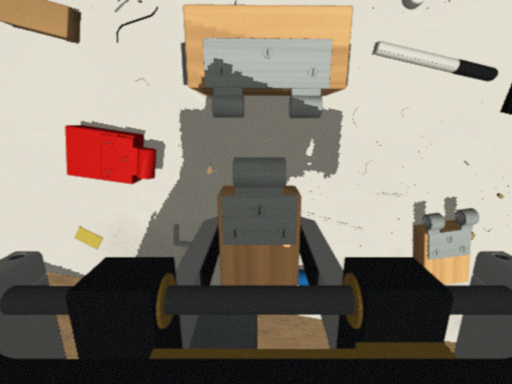

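The picture shows the flap held square at (259,235) with its knuckle at (259,172). The jamb knuckles are at (229,105) and (306,102). Next I fit cylinders to the knuckle depth points.

```bash
cat > k.py <<'E'
from m import *
from scipy.optimize import least_squares
def tube(Q,yaw):   # Q Nx3 pts on a r=9 tube along y of frame turned by yaw; returns centre (x',y',z') in turned frame, extra yaw, roll, rms
    c,s=np.cos(yaw),np.sin(yaw); X=Q[:,0]*c+Q[:,1]*s; Y=-Q[:,0]*s+Q[:,1]*c; Z=Q[:,2]
    y0=(np.percentile(Y,.5)+np.percentile(Y,99.5))/2; L=np.ptp(np.percentile(Y,[.5,99.5]))
    f=lambda p: np.hypot(X-p[0]-p[2]*(Y-y0),Z-p[1]-p[3]*(Y-y0))-9
    r=least_squares(f,[X.mean(),Z.max()-9,0,0],loss='soft_l1',f_scale=.5)
    return np.array([r.x[0],y0,r.x[1]]),np.degrees(-r.x[2]),np.degrees(r.x[3]),np.sqrt((r.fun**2).mean()),L,len(X)
def run(name,yawj=np.radians(11.1),show=True):
    c=load(name); P=pts(c); s=manip.read_state(); t=s['eef_pos']; m=c['z_map']>0
    hsv=cv2.cvtColor(c['image'],cv2.COLOR_BGR2HSV); m=m&(hsv[...,1]<70)
    R=np.array([[np.cos(yawj),np.sin(yawj),0],[-np.sin(yawj),np.cos(yawj),0],[0,0,1]])
    J=P@R.T; g=R@np.array([548.8,-38.9,71.5]); f=R@t+[45.2,0,12.9]; out={}
    for nm,cen,hw in(('jamb+',g+[0,31.5,0],12.5),('jamb-',g-[0,31.5,0],12.5),('flap',f,15)):
        d=J-cen; ok=m&(np.abs(d[...,0]+2)<9)&(np.abs(d[...,1])<hw+5)&(d[...,2]>-4)&(d[...,2]<13)
        o=tube(P[ok],yawj); out[nm]=o; print(nm,o[0].round(1),'yaw %.2f roll %.2f rms %.2f len %.1f n %d'%o[1:])
    g=(out['jamb+'][0]+out['jamb-'][0])/2; d=out['jamb+'][0]-out['jamb-'][0]
    print('gap world',(R.T@g).round(1),'jamb axis yaw',np.degrees(yawj-np.arctan2(d[0],d[1])).round(2),'roll',np.degrees(d[2]/63).round(2))
    e=g-out['flap'][0]; print('to go jamb frame',e.round(1),'world',(R.T@e).round(1))
    q=P[m&(abs((J-f)[...,0]+26)<12)&(abs((J-f)[...,1])<18)&(abs((J-f)[...,2]-1.5)<6)]
    A=np.c_[q[:,0],q[:,1],np.ones(len(q))]; k=np.linalg.lstsq(A,q[:,2],rcond=None)[0]; n=R@np.array([k[0],k[1],0]); print('leaf slope deg x,y',np.degrees(n[:2]).round(2),'z',q[:,2].mean().round(1),len(q),'tcp',t.round(1))
E
python3 -c "
from k import *; run('w3')"
```

```text
jamb+ [ 530.3 -112.9   71.1] yaw -0.08 roll 0.09 rms 0.66 len 24.6 n 693
jamb- [ 530.3 -175.6   71.1] yaw -0.09 roll -0.14 rms 0.66 len 24.7 n 692
flap [ 489.7 -138.6  147.1] yaw 0.49 roll 0.19 rms 0.57 len 29.6 n 1548
gap world [548.2 -39.5  71.1] jamb axis yaw 11.07 roll 0.01
to go jamb frame [ 40.7  -5.7 -76. ] world [ 41.    2.3 -76. ]
leaf slope deg x,y [-0.35  0.1 ] z 148.9 2222 tcp [464.  -51.7 134.5]
```

Call:
arm_command(
  rows=[0,0,-20,-0.5,40,10,0.6,-20,0,40,20,1.2,-10,0,40,11,0.8,0,0,40,0,0,0,0,40],
)

```text
clock: 6.38
eef_pos: [505.4, -49.7, 84.8]
eef_rot: [3.142, -0.0, 0.19]
wrist_force: [-1.0, 0.3, -1.2]
finger_gap: 51.7
```

Call:
arm_command(
  rows=[0,0,0,0,40,0,0,0,0,40],
)

```text
clock: 6.62
eef_pos: [504.8, -50.1, 84.8]
eef_rot: [3.141, -0.0, 0.189]
wrist_force: [-0.4, -0.3, -2.9]
finger_gap: 51.7
```

```bash
python3 -c "
from k import *; snap('wrist','w4'); run('w4')"
```

```text
jamb+ [ 530.4 -113.    71.2] yaw 0.15 roll -0.25 rms 0.69 len 24.8 n 903
jamb- [ 530.2 -175.7   71.2] yaw -0.03 roll 0.20 rms 0.59 len 24.6 n 903
flap [ 530.  -145.3   97.4] yaw -0.00 roll -0.13 rms 0.57 len 29.6 n 1545
gap world [548.2 -39.6  71.2] jamb axis yaw 10.99 roll -0.02
to go jamb frame [  0.3   0.9 -26.2] world [  0.1   1.  -26.2]
leaf slope deg x,y [-0.39  0.25] z 99.2 2225 tcp [504.8 -50.2  84.8]
```

Call:
arm_command(
  rows=[0.2,1,0,0,40,0,0,-6,0,40,0,0,-8,0,40,0,0,-7,0,40,0,0,-5,0,40],
)

```text
clock: 7.3
eef_pos: [505.0, -49.1, 57.7]
eef_rot: [-3.141, 0.001, 0.189]
wrist_force: [-0.4, -0.3, -3.3]
finger_gap: 51.6
```

Call:
arm_command(
  rows=[0,0,0,0,40,0,0,0,0,40,0,0,0,0,40],
)

```text
clock: 7.68
eef_pos: [505.3, -49.1, 58.7]
eef_rot: [3.141, -0.0, 0.189]
wrist_force: [0.2, 0.9, -3.5]
finger_gap: 51.9
```

```bash
python3 -c "
from k import *; snap('wrist','w5'); run('w5'); s=manip.read_state(); print(s['clock'],s['wrist_force'],s['moment'],s['finger_gap'])
c=snap('scene','s5'); a=c['image'][120:220,180:300]; cv2.imwrite('pics/s5b.png',cv2.resize(a,(720,600),interpolation=cv2.INTER_CUBIC))"
```

```text
jamb+ [ 530.4 -115.2   71.1] yaw 0.21 roll 0.37 rms 0.65 len 29.0 n 1239
jamb- [ 530.3 -173.1   71.1] yaw -0.14 roll 0.08 rms 0.63 len 30.1 n 1266
flap [ 530.7 -147.5   71.3] yaw -0.31 roll 0.11 rms 0.60 len 35.8 n 1672
gap world [548.2 -39.4  71.1] jamb axis yaw 11.08 roll -0.03
to go jamb frame [-0.3  3.3 -0.2] world [-0.9  3.2 -0.2]
leaf slope deg x,y [-0.33  0.01] z 73.0 2221 tcp [505.3 -49.2  58.6]
7.725 [-0.52432316  0.27468517 -3.19923707] [-0.0039411   0.05328993  0.02650533] 51.49703005627756
```

View pics/w5.png

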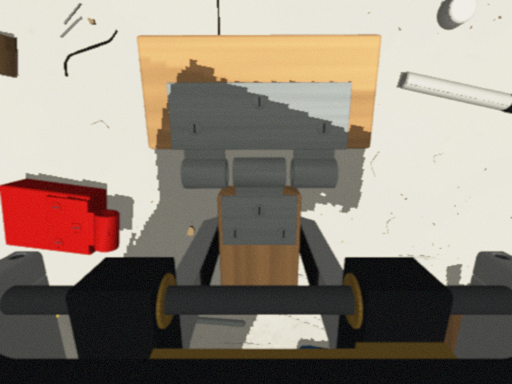

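View pics/s5b.png

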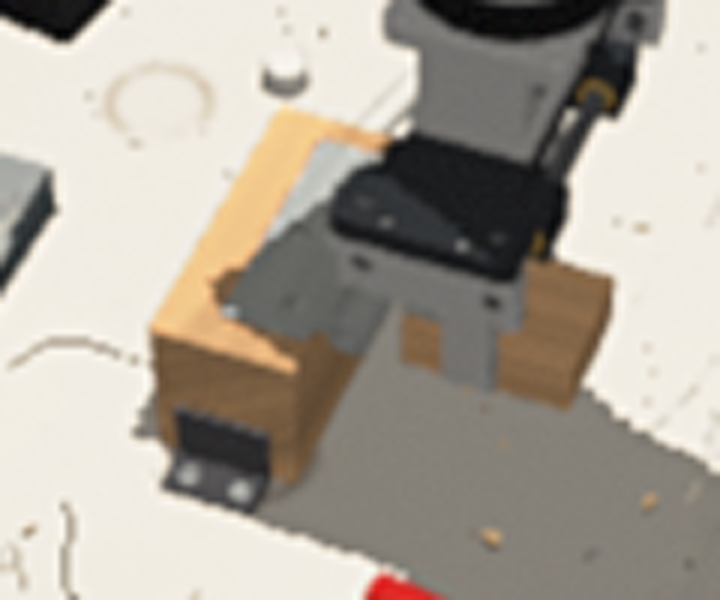

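The wrist view shows the flap's knuckle at (259,172) between the jamb's at (205,173) and (313,173), with a gap on each side. The y reading is off because its window now takes in the neighbouring knuckles, so I measure the side gaps directly.

Run:
```python
from m import *
c=load('w5');P=pts(c);y=np.radians(11.05);X=P[...,0]*np.cos(y)+P[...,1]*np.sin(y);Y=-P[...,0]*np.sin(y)+P[...,1]*np.cos(y)
E=[[],[],[],[]]
for r in range(162,184):
    cols=np.where((P[r,:,2]>74)&(abs(X[r]-529.5)<6)&(abs(Y[r]+144)<48))[0]
    if len(cols)<60: continue
    b=np.split(cols,np.where(np.diff(cols)>2)[0]+1)
    if len(b)!=3: continue
    print(r,[(k[0],k[-1],Y[r,k[0]].round(1),Y[r,k[-1]].round(1)) for k in b])
```

```text
168 [(np.int64(180), np.int64(224), np.float64(-100.3), np.float64(-124.9)), (np.int64(232), np.int64(285), np.float64(-129.4), np.float64(-158.7)), (np.int64(293), np.int64(337), np.float64(-163.2), np.float64(-187.8))]
169 [(np.int64(180), np.int64(224), np.float64(-100.6), np.float64(-124.7)), (np.int64(232), np.int64(285), np.float64(-129.2), np.float64(-158.8)), (np.int64(293), np.int64(337), np.float64(-163.2), np.float64(-187.7))]
170 [(np.int64(180), np.int64(224), np.float64(-100.3), np.float64(-124.6)), (np.int64(232), np.int64(285), np.float64(-129.2), np.float64(-158.7)), (np.int64(293), np.int64(337), np.float64(-163.3), np.float64(-187.8))]
171 [(np.int64(180), np.int64(224), np.float64(-100.3), np.float64(-124.7)), (np.int64(232), np.int64(285), np.float64(-129.3), np.float64(-158.7)), (np.int64(293), np.int64(337), np.float64(-163.1), np.float64(-187.4))]
172 [(np.int64(180), np.int64(224), np.float64(-100.2), np.float64(-124.9)), (np.int64(232), np.int64(285), np.float64(-129.2), np.float64(-158.7)), (np.int64(293), np.int64(337), np.float64(-163.1), np.float64(-187.
[... 1735 characters left out ...]
float64(-162.9), np.float64(-187.5))]
181 [(np.int64(181), np.int64(225), np.float64(-100.5), np.float64(-125.1)), (np.int64(232), np.int64(285), np.float64(-129.0), np.float64(-158.8)), (np.int64(292), np.int64(336), np.float64(-163.0), np.float64(-187.5))]
182 [(np.int64(181), np.int64(225), np.float64(-100.3), np.float64(-125.0)), (np.int64(233), np.int64(284), np.float64(-129.7), np.float64(-158.3)), (np.int64(292), np.int64(336), np.float64(-163.0), np.float64(-187.4))]
183 [(np.int64(181), np.int64(225), np.float64(-100.1), np.float64(-125.0)), (np.int64(233), np.int64(284), np.float64(-129.5), np.float64(-158.3)), (np.int64(292), np.int64(336), np.float64(-163.1), np.float64(-187.8))]
```

The knuckle is centred, with about 4.4 mm of gap on each side. It is within 0.3 mm in x and 0.2 mm in z, and the wrist carries only the flap's weight. I do one steadiness check, then hand in.

Call:
arm_command(
  rows=[0,0,0,0,40,0,0,0,0,40,0,0,0,0,40,0,0,0,0,40],
)

```text
clock: 8.28
eef_pos: [505.2, -49.1, 58.5]
eef_rot: [3.142, -0.0, 0.189]
wrist_force: [-0.3, -0.2, -1.6]
finger_gap: 51.6
```

```bash
python3 -c "
from k import *; s=manip.read_state(); print(s['clock'],s['eef_pos'],s['wrist_force'],abs(s['qd']).max()); manip.sign_off()"
```

```text
8.275 [505.20355104 -49.12871993  58.46010104] [-0.27830683 -0.2295511  -1.60314779] 0.0015151040635297199
the job is handed in; nothing more can be done
```

I gripped the single-knuckle flap by its plain ends and lowered its knuckle from above into the jamb's gap. I handed the job in at 8.3 s with the arm still holding it in the air.

**Alignment:** by the wrist camera, the knuckle's bore axis is within about 0.3 mm of the jamb's in x and 0.2 mm in z. The gaps are about 4.4 mm on each side, so it is centred. The flap is level to about 0.3°, and its yaw matches the jamb's to about 0.3°.

**Steadiness:** the arm was still at hand-in. The last wrist readings were small and mostly downward (−3.2 N, then −1.6 N), about the same as when the flap hung free (−1.4 to −3.1 N). They show no sign of leaning on the jamb. I did not touch the other flap, pin, tools or red look-alike.

**One disagreement:** the last cylinder fit said 3.3 mm was still to go along y. Its window had taken in parts of the neighbouring knuckles, so I rejected it and measured the gaps directly instead.

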